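# Hold the pigment mill lid at its pulse mark

### The arm

A 7-joint arm with a two-finger parallel gripper is mounted at the origin on the work surface. World frame = base frame: x ahead of the robot, y to its left, z up, the work surface at z = 0. Lengths are in mm, angles in rad, forces in N, time in s.
With the tool pointing down it reaches from about 400 to 750 mm from the base axis. Payload 19.5 kg.
Tool frame: the origin (TCP) lies on the front face of the gripper's body, between the roots of the fingers; the fingertips stand 73 mm ahead of it and the grasp point (between the pads) lies 54 mm ahead of it (robot.pinch_z is the distance from the TCP to the grasp point, in mm); y points along the fingers, x is the direction in which the jaws open and shut, and the axes are right-handed (so a half turn about y gives the same grasp; the last joint's range is limited). The gripper opens to 85 mm and grips with 20 to 120 N. Pads are 22 mm wide; open, the fingers measure 114 mm over their backs; the gripper's body (76 mm by 85 mm) begins 54 mm behind the grasp point. The pads swing forward as they close: fully open they stand 13 mm farther back than shut.
Start: joints at [-1.17, 0.707, -0.028, 1.485, 0.022, 0.951, -0.075], TCP at [246.359, 519.53, 303.868] pointing down, gripper open.
Joint ranges: [-2.71, 2.71], [-0.32, 2.16], [-1.57, 1.52], [0, 2.45], [-1.46, 4.6], [0, 2.02], [-2.83, 2.83]. Speed limits (rad/s): [1.89, 1.89, 2.57, 2.57, 3.01, 3.01, 3.01].

### API

Orientations are given as a unit quaternion [x, y, z, w].
In Python, from cell import robot gives the robot as it stands. The module is installed in compiled form; this text tells all that it offers.
- The arm moves only by the shell command python3 -m creep 'ROWS' [FORCE]. ROWS is text: rows parted by semicolons, each of 5 numbers parted by spaces: the opening, from -1 (shut) to 1 (fully open), then the shift along the tool's x, y, z in cm, then the turn about the tool's y in rad. A call has 1 to 12 rows; each row is the pose to reach, as a shift and turn from the pose measured when the call began, along the tool's axes at that moment; what a row does not reach only later rows make up. A row lasts 1/8 s, in which the tool goes at most 62.5 mm and 10.7 degrees, less where a joint would pass 70% of its speed; a pose out of reach is approached as far as the arm can. A call with a gripper value outside its range is refused whole. The fingers move at their own pace and stop on an object; FORCE is the grip in N (left out, the last holds). Time passes only in rows, so rows that repeat a pose let the fingers close. It gives the time, the measured TCP pose, the force and the opening at its end, in the units of the state.
- robot.observe(): the state, without advancing time (a new reading comes with each control period).
- robot.grab_frame(name): name is "scene" or "top" or "wrist"; returns a dict with "frame" (384x512x3 uint8, red, green, blue), "depth" (384x512 float32, mm along the optical axis (not along the pixel's ray), 0 where there is no reading), "intrinsics" (3x3 intrinsics, pixels), "cam_to_world" (4x4, takes a point from camera to world coordinates); the wrist camera has in their place "tool_from_camera" (4x4, takes a point from camera to tool coordinates, whose origin is the TCP and whose axes are the tool frame's). Camera axes: x right, y down, z forward; pixel columns grow to the right and rows downward; lengths in mm; the calibration is good to about 2 mm. A picture is of the moment at which its call begins: read the wrist's pose just before it.
- robot.hand_in(): hands the job in, once; it reports no verdict.
The state is a dict: "time": time; "joint_pos": joint angles; "qvel": joint speeds; "tau": joint torques, N m; "tool_pos": TCP position; "orientation": TCP orientation; "ft_force": force on the tool from outside, world axes, zero at the start; "wrist_torque": the same for the moment, N m; "grip_width": finger opening in mm.
Only numpy, scipy, OpenCV 4.12 (cv2) and the standard library are available. Lean on these libraries where they do the work, as an engineer would, in place of code of your own. Each camera call takes 0.05 s, during which the arm holds its last target. There are 200 camera calls.

### The job

Close the small green pigment mill: put its orange bayonet lid on, press it down level until it is fully seated, then twist it clockwise (seen from above) to the yellow halfway mark, where the mill pulses, well short of the lock click at the red mark. A spring turns the lid back if it is let go, so finish still gripping the lid by its bar and holding it steady at the halfway mark. Leave everything else on the bench where it stands.

Things in the scene. Friction and masses are not known exactly. Their poses are not given: they have to be found in the camera images.
- mill: Green pigment mill, fixed on the bench: upright drum 124 mm across (132 at the foot), 112 mm high. Origin at the centre of its underside, z up. In its top a steel collar, bore 73 mm, 7 mm thick, with two notches 20 mm wide reaching 46 mm from the axis, towards the mill's +x and -x. Fully seated, the lid's disc lies on the collar and the lid's origin is 95 mm above the mill's origin.
- mill_mouth (a point): Centre of the mill's mouth, on the axis, level with the top rim 112 mm above the bench; axes as the mill's. Below it a black sprung seal disc lifts the lid: its top is 102 mm above the bench when free, and it takes about 5 N to push it the last 7 mm down to 95 mm. The lid's own weight is not enough: press it.
- mark_half (a point): Yellow halfway mark on the flat shoulder round the collar, 54 mm from the axis, 0.75 rad clockwise of the mill's +x. White marks stand at the notches, red ones 1.5 rad clockwise of white; all are repeated on the opposite side. A sprung latch resists from about 1.0 rad of lid turn and clicks at about 1.15 rad.
- lid: Loose bayonet lid, about 150 g, standing on its plug. Origin at the centre of the plug's underside, z up. From below: grey plug 69 mm across, 17 mm high; orange disc 92 mm across, 17 to 25 mm high; black grip bar 56 mm long along the lid's x, 20 mm thick along y, 25 to 55 mm high. White ticks on the disc mark the lid's +x and -x. A half turn makes no difference.
- lid_grip (a point): Point on the lid's axis inside its grip bar, 47 mm above the lid's origin, 8 mm below the bar's top; axes as the lid's
- lid_lug (a point): Outer foot of one of the two lugs at the foot of the plug, on the lid's +x, 42 mm from its axis (the other on -x): steel, 14 mm wide, 8 mm high. With lid x along mill x, either way round, they pass straight down the notches; pressed to the seat and turned clockwise, they run under the collar, which then keeps the lid from rising more than about 2 mm.
- pulse_ring (a joint): sprung ring inside the mill that the lid's lugs push round, rad: 0 at rest, growing clockwise; about 0.07 less than the lid's turn from the notches (so about 0.68 at the yellow mark), end of travel 1.45. Return spring about 0.12 N m at rest, 0.32 N m at the yellow mark.
- pigment_jar: bystander: blue jar with metal cap, 66 mm across, 75 mm high; origin under its centre
- dish: bystander: white ceramic dish, 90 mm across, 30 mm high; origin under its centre
- brush_pot: bystander: blue ceramic pot of brushes, 76 mm across, 100 mm high, brushes up to about 216 mm; origin under its centre
- palette_knife: bystander: palette knife about 200 mm long lying on the bench
- tape_roll: bystander: roll of paper tape, 90 mm across, 24 mm high, lying flat

How it is judged:
By the outcome, as a careful person would: the job done as asked, in the order asked, and still so for the second after the job is handed in, while the arm keeps its last pose, push and grip.
It also fails if it takes over 45 s, if anything falls off the work surface, if the arm or the gripper's body presses on something with over 40 N, if the wrist force passes 120 N, or if a joint passes its speed limit or range.

## Working session

There is one attempt and no reset: what is moved stays moved. The work goes in short steps, Python scripts to look and compute and a shell command to move; the robot and the scene stay as the last step left them, time stands still between calls to the robot, and variables do not carry over. Pictures are saved under pics/ and viewed, about 8 in all and at most 12, crops included, and the job is handed in when it is done.

```bash
mkdir -p pics; cat > h.py <<'E'
import numpy as np, cv2
from scipy.spatial.transform import Rotation as R
from cell import robot
def T():
    s=robot.observe(); M=np.eye(4); M[:3,:3]=R.from_quat(s["orientation"]).as_matrix(); M[:3,3]=s["tool_pos"]; return M
def cloud(name):
    M=T(); g=robot.grab_frame(name)
    C=g["cam_to_world"] if name!="wrist" else M@g["tool_from_camera"]
    K=g["intrinsics"]; d=g["depth"]; v,u=np.indices(d.shape)
    P=np.stack([(u-K[0,2])/K[0,0]*d,(v-K[1,2])/K[1,1]*d,d,np.ones_like(d)],-1)@C.T
    return g["frame"],P[...,:3],d,K,C
def save(n,f): cv2.imwrite(n,cv2.cvtColor(f,cv2.COLOR_RGB2BGR))
E
python3 - <<'E'
from h import *
s=robot.observe(); print(s); print(T().round(3))
ims=[]
f,P,d,K,C=cloud("top"); save("pics/top.png",cv2.resize(f,(800,600))); np.savez("top.npz",f=f,P=P,d=d)
print(C.round(2),K)
hsv=cv2.cvtColor(f,cv2.COLOR_RGB2HSV)
for n,lo,hi in [("orange",(5,150,100),(18,255,255)),("green",(40,80,40),(85,255,255))]:
    m=(cv2.inRange(hsv,lo,hi)>0)&(d>0); print(n,m.sum(),np.median(P[m],0),np.percentile(P[m],[2,98],0))
E
```

```text
{'time': 0.0, 'joint_pos': array([-1.16972312,  0.70707216, -0.02761585,  1.48496619,  0.02197892,
        0.95090994, -0.07548419]), 'qvel': array([ 0.00044028, -0.00060434, -0.00030782, -0.00056055,  0.00079747,
       -0.00051175, -0.00092086]), 'tau': array([ 1.43667962e-04, -8.83212090e+01,  1.23459678e+00, -2.36168647e+01,
        1.69168826e-02,  6.43021587e-03,  4.52175061e-05]), 'tool_pos': array([246.27712685, 519.39543581, 303.4528635 ]), 'orientation': array([ 0.59779202,  0.37769457, -0.37831796, -0.59738349]), 'ft_force': array([ 0.59813455, -1.52306061, -1.11773356]), 'wrist_torque': array([-0.00189952,  0.00766092,  0.02520387]), 'grip_width': 85.15659732450212}
[[ 4.28000e-01 -0.00000e+00 -9.04000e-01  2.46277e+02]
 [ 9.04000e-01 -1.00000e-03  4.28000e-01  5.19395e+02]
 [-1.00000e-03 -1.00000e+00 -0.00000e+00  3.03453e+02]
 [ 0.00000e+00  0.00000e+00  0.00000e+00  1.00000e+00]]
[[-2.00000e-02 -9.90000e-01  1.20000e-01  4.42760e+02]
 [-1.00000e+00  2.00000e-02 -0.00000e+00 -1.53200e+01]
 [-0.00000e+00 -1.20000e-01 -9.90000e-01  1.13072e+03]
 [ 0.00000e+00  0.00000e+00  0.00000e+00  1.00000e+00]] [[380.19681043   0.         252.74640293]
 [  0.         380.19681043 191.10968698]
 [  0.           0.           1.        ]]
orange 116884 [413.14410054 -74.00008691   0.83698056] [[  51.80312333 -747.86811615   -3.73578069]
 [ 925.80606592  710.52311817   28.03265189]]
green 30 [ 486.13292849 -149.57283996  111.50690643] [[ 434.64229959 -219.6965475     4.05385223]
 [ 552.70309429  -94.9786726   114.88413016]]
```

View pics/top.png

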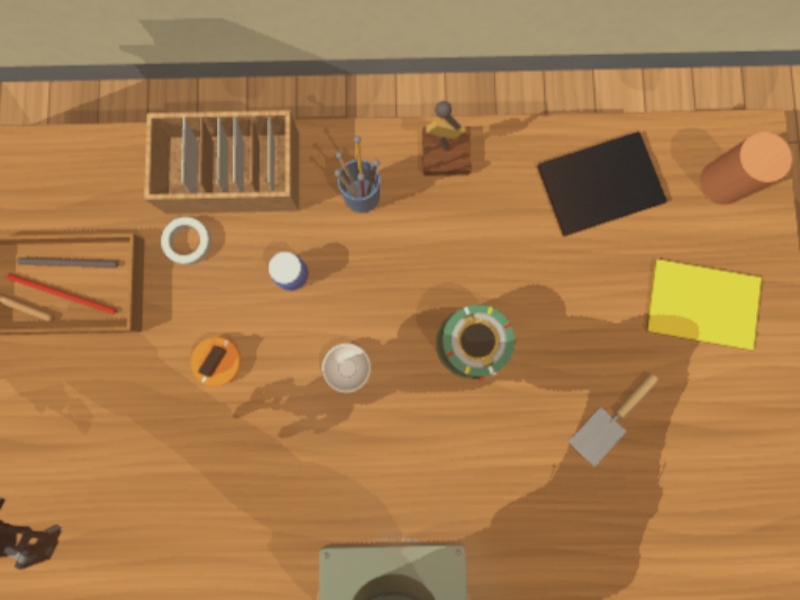

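The top view shows the lid at about (215,360) with its bar slanted, the mill at (478,342), the dish at (346,368), the jar at (287,270) and the pot at (360,185), all in 800-wide pixels. Next I'll measure the lid and mill.

```bash
cat > m.py <<'E'
from h import *
z=np.load("top.npz"); f,P,d=z["f"],z["P"],z["d"]
def near(u,v,r):
    m=np.zeros(d.shape,bool); u,v=int(u*.64),int(v*.64); m[v-r:v+r,u-r:u+r]=1; return m&(d>0)
m=near(215,360,28); h=P[...,2]
disc=m&(h>17)&(h<33); bar=m&(h>45)
for n,k in (("disc",disc),("bar",bar)):
    q=P[k]; (c,s,a)=cv2.minAreaRect(q[:,:2].astype(np.float32)); print(n,k.sum(),q.mean(0),c,s,a)
q=P[bar][:,:2]; w,V=np.linalg.eigh(np.cov(q.T)); print("bar yaw",np.arctan2(V[1,1],V[0,1]),np.sqrt(w*12))
k=near(478,342,35)&(h>105); q=P[k]; c=cv2.minEnclosingCircle(q[:,:2].astype(np.float32)); print("mill rim",c,q[:,2].mean())
for n,(u,v),r in (("dish",(346,368),20),("jar",(287,270),18)):
    k=near(u,v,r)&(h>20); print(n,cv2.minEnclosingCircle(P[k][:,:2].astype(np.float32)))
x,y=306,219
save("pics/mill.png",cv2.resize(f[y-32:y+32,x-32:x+32],(576,576),interpolation=cv2.INTER_CUBIC))
E
python3 m.py
```

```text
disc 614 [468.49085337 318.63126261  25.07197431] (468.56500244140625, 321.46697998046875) (89.63666534423828, 90.43016815185547) 30.833459854125977
bar 159 [468.57024851 320.46570567  54.52693037] (469.10906982421875, 321.84893798828125) (21.449953079223633, 55.503231048583984) 58.534156799316406
bar yaw 2.61058511099961 [21.0506149  56.28992126]
mill rim ((493.3685607910156, -155.62010192871094), 62.08720397949219) 112.28822120326114
dish ((451.7383117675781, 78.85736846923828), 44.43874740600586)
jar ((632.88330078125, 183.8182373046875), 32.65269088745117)
```

View pics/mill.png

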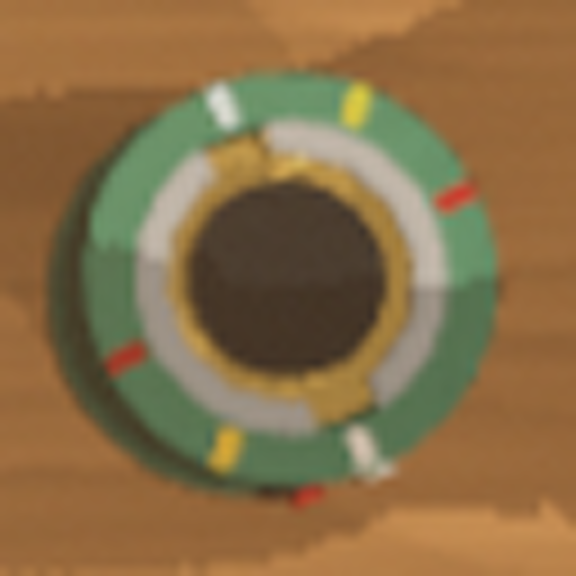

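The mill's yaw comes out near 0.365: white marks sit at (222,105)/(362,450), with yellow and red agreeing at +0.75 and +1.5. The bar's yaw is about -0.54. I'll move above the lid and refine with the wrist camera.

```bash
python3 -m creep '1 -1.5 0 -5 0.1; 1 -3 0 -10 0.1; 1 -4.5 0 -15 0.1;1 -6 0 -20 0.1;1 -7.5 0 -25 0.1;1 -8.5 0 -28.6 0.1;1 -8.5 0 -28.6 0.1;1 -8.5 0 -28.6 0.1'
cat > lid.py <<'E'
from h import *
f,P,d,K,C=cloud("wrist"); M=T(); save("pics/w1.png",f)
print(M[:3,3],"toolx yaw",np.arctan2(M[1,0],M[0,0]))
h=P[...,2]; m=(d>0)&(np.hypot(P[...,0]-468.6,P[...,1]-321)<60)
for n,k in (("disc",m&(abs(h-25)<5)),("bar",m&(abs(h-55)<5))):
    q=P[k]; r=cv2.minAreaRect(q[:,:2].astype(np.float32)); print(n,k.sum(),q.mean(0),r)
    dl=(np.array([*r[0],q[:,2].mean()])-M[:3,3])@M[:3,:3]; print(" tool delta",dl)
q=P[m&(abs(h-55)<5)][:,:2]; w,V=np.linalg.eigh(np.cov(q.T)); print("bar yaw",np.arctan2(V[1,1],V[0,1]),np.sqrt(w*12))
E
python3 lid.py
```

```text
time: 1.05
tool_pos: [467.6, 320.6, 303.3]
orientation: [0.616, 0.347, -0.348, -0.616]
ft_force: [-0.6, -0.5, 0.1]
grip_width: 85.2
[467.46948078 320.8871163  303.40349752] toolx yaw 1.0293535254325108
disc 3540 [468.89164098 323.90715071  25.54277954] ((471.52130126953125, 322.2204895019531), (90.54702758789062, 91.35206604003906), 15.947260856628418)
 tool delta [  3.57431432 277.85478198  -2.95264967]
bar 916 [470.63246694 322.86055771  55.37055048] ((471.7334899902344, 322.2525939941406), (20.047061920166016, 56.02876281738281), 58.998531341552734)
 tool delta [  3.67431301 248.02677038  -3.09995455]
bar yaw 2.603085927622511 [20.07410232 55.61742719]
```

View pics/w1.png

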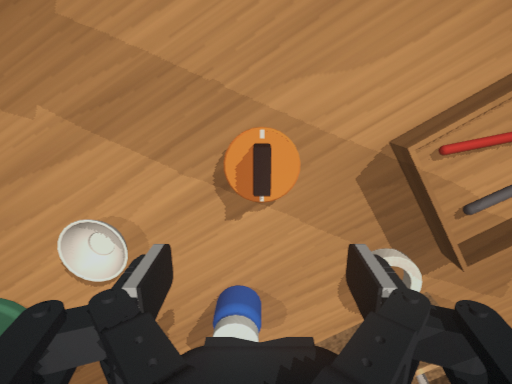

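```bash
python3 -m creep '1 0.25 5 -0.2 0; 1 0.25 10 -0.2 0; 1 0.25 15 -0.2 0; 1 0.25 18.5 -0.2 0;1 0.25 20 -0.2 0;1 0.25 20 -0.2 0;1 0.25 20 -0.2 0' 80; python3 -m creep '-1 0 0 0 0;-1 0 0 0 0;-1 0 0 0 0;-1 0 0 0 0;-1 0 0 0 0;-1 0 0 0 0;-1 0 0 0 0;-1 0 0 0 0' 80
```

```text
time: 1.98
tool_pos: [470.6, 322.3, 104.7]
orientation: [-0.615, -0.348, 0.348, 0.616]
ft_force: [-0.1, -0.5, 0.6]
grip_width: 85.1
time: 2.98
tool_pos: [470.6, 322.4, 105.1]
orientation: [-0.615, -0.348, 0.348, 0.616]
ft_force: [-1.3, -1.5, 6.6]
grip_width: 18.5
```

```bash
python3 -m creep '-1 0 -3 0 0;-1 0 -8 0 0;-1 0 -14 0 0;-1 -3 -18 -3 -0.1;-1 -7 -20 -7.5 -0.2;-1 -11 -20 -12 -0.35;-1 -15 -20 -16.5 -0.5;-1 -19 -20 -21 -0.65;-1 -23 -20 -25.5 -0.8;-1 -27 -20 -30 -0.905;-1 -30.4 -20 -34 -0.905;-1 -30.4 -20 -34 -0.905'; python3 -m creep '-1 0 0 0 0;-1 0 0 0 0'
cat > mill.py <<'E'
from h import *
f,P,d,K,C=cloud("wrist"); M=T(); save("pics/w2.png",f); np.savez("w2.npz",f=f,P=P,d=d,M=M,K=K,C=C)
print(M.round(4)); h=P[...,2]
k=(abs(h-112)<4)&(np.hypot(P[...,0]-493,P[...,1]+155)<80); q=P[k]
print(k.sum(),h[k].mean(),cv2.minEnclosingCircle(q[:,:2].astype(np.float32)))
print(robot.observe()["grip_width"],robot.observe()["joint_pos"])
E
python3 mill.py
```

```text
time: 4.47
tool_pos: [605.3, -117.8, 304.0]
orientation: [-0.403, -0.581, 0.581, 0.403]
ft_force: [-0.4, 1.2, -0.6]
grip_width: 18.8
time: 4.72
tool_pos: [605.2, -117.2, 304.0]
orientation: [-0.403, -0.581, 0.582, 0.403]
ft_force: [0.6, 0.1, -1.6]
grip_width: 18.7
[[-3.515000e-01 -4.000000e-04 -9.362000e-01  6.052617e+02]
 [ 9.362000e-01 -9.000000e-04 -3.515000e-01 -1.170518e+02]
 [-7.000000e-04 -1.000000e+00  7.000000e-04  3.041441e+02]
 [ 0.000000e+00  0.000000e+00  0.000000e+00  1.000000e+00]]
8818 112.44349727683952 ((496.7575378417969, -155.08135986328125), 61.73164367675781)
18.44360333517094 [ 0.31336098  0.79198688 -0.38701264  1.31135297  0.30774228  1.0968626
  1.82028922]
```

View pics/w2.png

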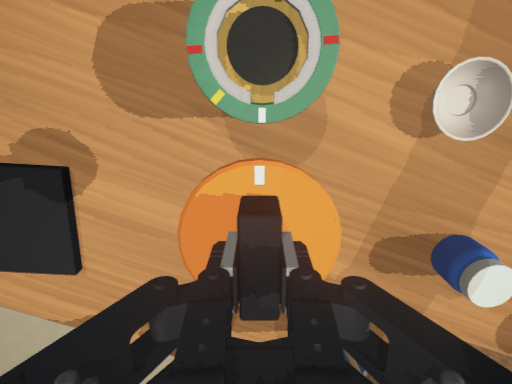

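The wrist view shows the mill rim centred near (263,45), its white notch mark at (262,115), the held lid's disc around (260,235), and the lid's white tick at (259,175). I'll fit the lid in the hand and the mill in the same frame.

```bash
cat > fit.py <<'E'
from h import *
from scipy.optimize import least_squares
z=np.load("w2.npz"); f,P,d,M=z["f"],z["P"],z["d"],z["M"]
t=(P-M[:3,3])@M[:3,:3]   # tool coords
def circ(q,r=None):
    s=least_squares(lambda p:np.hypot(q[:,0]-p[0],q[:,1]-p[1])-(p[2] if r is None else r),[*q.mean(0),46],loss="soft_l1"); return s.x,np.abs(s.fun).mean()
hsv=cv2.cvtColor(f,cv2.COLOR_RGB2HSV)
near=(d>0)&(np.hypot(t[...,0],t[...,2])<55)&(t[...,1]>55)&(t[...,1]<110)
o=near&(cv2.inRange(hsv,(5,170,120),(20,255,255))>0)
yl=np.median(t[o][:,1]); print("disc level y",yl, "-> lid origin world z",M[2,3]-yl-25)
pl=t[o]; A=np.c_[pl[:,0],pl[:,2],np.ones(len(pl))]; print("disc tilt",np.linalg.lstsq(A,pl[:,1],rcond=None)[0])
top=near&(abs(t[...,1]-yl)<2.5)
q=t[top][:,[0,2]]
a=np.arctan2(q[:,1],q[:,0]); e=[]
for b in np.arange(-np.pi,np.pi,.05):
    s=q[(a>=b)&(a<b+.05)]
    if len(s)>5: r=np.hypot(*s.T); e.append(s[r.argmax()])
e=np.array(e); e=e[np.hypot(*e.T)>40]; print("lid centre in tool x,z",circ(e,46),circ(e),len(e))
w=near&(abs(t[...,1]-yl)<4)&(hsv[...,1]<60)&(hsv[...,2]>150)&(t[...,2]>30); print("tick",w.sum(),t[w].mean(0))
b=(d>0)&(np.hypot(t[...,0],t[...,2])<40)&(abs(t[...,1]-yl+30)<4)&(t[...,2]>5); 
print("bar",b.sum(),t[b].min(0),t[b].max(0),"x mid by z",[(zz,t[b&(abs(t[...,2]-zz)<2)][:,0].min().round(1),t[b&(abs(t[...,2]-zz)<2)][:,0].max().round(1)) for zz in (15,20,24)])
# mill
k=(abs(P[...,2]-112)<4)&(np.hypot(P[...,0]-497,P[...,1]+155)<80)
q=P[k][:,:2]; c=q.mean(0); c=np.array([496.7,-155.1]); 
for _ in range(3):
    a=np.arctan2(*(q-c).T[::-1]); r=np.hypot(*(q-c).T); e=[]
    for bb in np.arange(-np.pi,np.pi,.05):
        i=(a>=bb)&(a<bb+.05)
        if i.sum()>3 : e.append(q[i][r[i].argmax()])
    e=np.array(e); e=e[abs(np.hypot(*(e-c).T)-62)<3]; s,res=circ(e,62); c=s[:2]
print("mill",s,circ(e),res,len(e))
for n,m,off in (("white",(hsv[...,1]<50)&(hsv[...,2]>190),0),("yellow",cv2.inRange(hsv,(22,140,120),(34,255,255))>0,.75),("red",cv2.inRange(hsv,(0,170,100),(4,255,255))>0,1.5)):
    rr=np.hypot(P[...,0]-c[0],P[...,1]-c[1]); j=m&k&(rr>48)&(rr<61); D=P[j][:,:2]-c; an=np.arctan2(D[:,1],D[:,0])
    an=(an+off-.365+np.pi/2)%np.pi-np.pi/2+.365; print(n,j.sum(),"mill yaw",an.mean(),an.std())
print("tool z yaw",np.arctan2(M[1,2],M[0,2]))
E
python3 fit.py
```

```text
disc level y 79.6332587849482 -> lid origin world z 199.5108034923791
disc tilt [-1.09844601e-03  1.15195936e-02  7.95348650e+01]
lid centre in tool x,z (array([-1.95811688e-02, -1.63570817e+00,  4.60000000e+01]), np.float64(0.2829853722315041)) (array([-2.59046664e-02, -1.24759038e+00,  4.56186517e+01]), np.float64(0.14097556951094362)) 87
tick 181 [-0.27657799 78.83181401 37.29557198]
bar 2544 [-22.83664459  45.64701659   5.00493862] [22.79739308 53.60753735 27.09084934] x mid by z [(15, np.float64(-9.8), np.float64(9.6)), (20, np.float64(-9.6), np.float64(10.0)), (24, np.float64(-10.0), np.float64(10.0))]
mill [ 495.68825072 -155.43932509   46.        ] (array([ 496.37900362, -155.1719637 ,   61.29763977]), np.float64(0.19652759091384825)) 0.4744730914691062 86
white 117 mill yaw 0.34463532730870344 0.035347777002997044
yellow 91 mill yaw 0.35124672155704756 0.028109788752374458
red 203 mill yaw 0.354415202502025 0.02919717194606055
tool z yaw -2.782468741349291
```

```bash
python3 -m creep '-1 0.26 0 5 0; -1 0.26 0 9 0; -1 0.26 0 11.7 0; -1 0.26 3 11.7 0; -1 0.26 6 11.7 0; -1 0.26 8 11.7 0; -1 0.26 8 11.7 0;-1 0.26 8 11.7 0'
python3 - <<'E'
from h import *
f,P,d,K,C=cloud("scene"); np.savez("s.npz",f=f,P=P,d=d)
p=np.linalg.inv(C)@[496,-155,125,1]; u,v=(K@p[:3]/p[2])[:2]; print(u,v,p[2])
u,v=int(u),int(v); save("pics/s1.png",cv2.resize(f[max(0,v-60):v+60,max(0,u-75):u+75],(750,600),interpolation=cv2.INTER_CUBIC))
E
```

```text
time: 5.78
tool_pos: [495.1, -155.5, 225.1]
orientation: [-0.403, -0.581, 0.582, 0.402]
ft_force: [1.2, 0.9, -1.0]
grip_width: 18.8
208.79100517463687 199.36376956484142 1361.93007571926
```

View pics/s1.png

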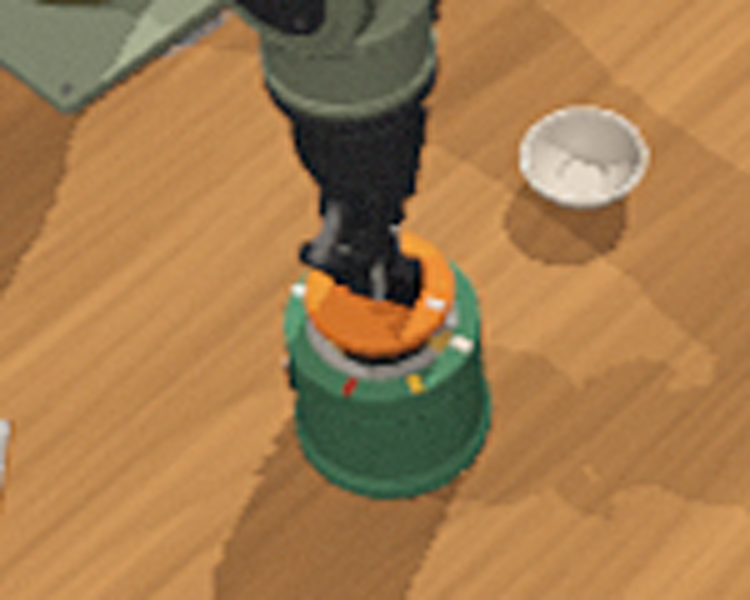

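Lid tick (435,303) lines up with the mill's white mark (460,343), and the lid sits centred over the collar. Next I'll lower it in stages.

```bash
python3 -m creep '-1 0 0.6 0 0;-1 0 1.2 0 0;-1 0 1.6 0 0;-1 0 1.6 0 0'; python3 -m creep '-1 0 0.4 0 0;-1 0 0.7 0 0;-1 0 0.7 0 0'
```

```text
time: 6.32
tool_pos: [495.0, -155.6, 208.9]
orientation: [-0.403, -0.581, 0.582, 0.402]
ft_force: [-0.1, 0.2, -1.2]
grip_width: 18.6
time: 6.7
tool_pos: [495.1, -155.7, 201.8]
orientation: [-0.403, -0.581, 0.582, 0.402]
ft_force: [0.7, -1.3, 2.5]
grip_width: 18.3
```

```bash
python3 -m creep '-1 0 0.15 0 0;-1 0 0.25 0 0;-1 0 0.25 0 0'; python3 -m creep '-1 0 0.15 0 0;-1 0 0.15 0 0'
```

```text
time: 7.08
tool_pos: [495.1, -155.7, 199.7]
orientation: [-0.403, -0.581, 0.582, 0.402]
ft_force: [-1.5, 0.5, 10.1]
grip_width: 18.2
time: 7.32
tool_pos: [495.1, -155.7, 199.5]
orientation: [-0.404, -0.581, 0.582, 0.402]
ft_force: [-9.8, 1.2, 36.4]
grip_width: 18.4
```

Seated: contact turns hard at TCP z of about 199.5, as predicted. I'll ease the press and twist the first part, allowing for the 1.4 mm grip offset.

```bash
python3 -m creep '-1 0 0.02 0 0;-1 0 0.02 0 0.1;-1 0.03 0.02 0 0.2;-1 0.05 0.02 0 0.35;-1 0.05 0.02 0 0.35'; python3 -c "
from h import *
s=robot.observe();print(s['wrist_torque'],s['ft_force'],np.arctan2(T()[1,2],T()[0,2])+np.pi)"
```

```text
time: 7.95
tool_pos: [495.1, -155.4, 199.7]
orientation: [-0.5, -0.502, 0.502, 0.497]
ft_force: [-0.5, -1.3, 9.6]
grip_width: 18.6
[-0.39612857  0.23607199  0.00863872] [-0.51278327 -1.33349828  9.64329712] 0.006824552280757956
```

```bash
cat > look.py <<'E'
import sys
from h import *
f,P,d,K,C=cloud("scene"); p=np.linalg.inv(C)@[496,-155,125,1]; u,v=(K@p[:3]/p[2])[:2]; u,v=int(u),int(v)
a=cv2.resize(f[v-35:v+45,u-40:u+40],(400,400),interpolation=cv2.INTER_CUBIC)
f,P,d,K,C=cloud("wrist"); a=np.hstack([a,cv2.resize(f[100:356,100:356],(400,400))]); save(sys.argv[1],a)
s=robot.observe();print(s['time'],s['tool_pos'],s['wrist_torque'],s['ft_force'],s['grip_width'],"lid yaw",np.arctan2(T()[1,2],T()[0,2])+np.pi)
E
python3 look.py pics/l1.png
```

```text
8.05 [ 495.06922872 -155.43859891  199.6995023 ] [-0.35176536  0.20068652 -0.00150931] [-0.4752113  -3.09879159  9.78389522] 18.550034701696827 lid yaw 0.009105690238958353
```

View pics/l1.png

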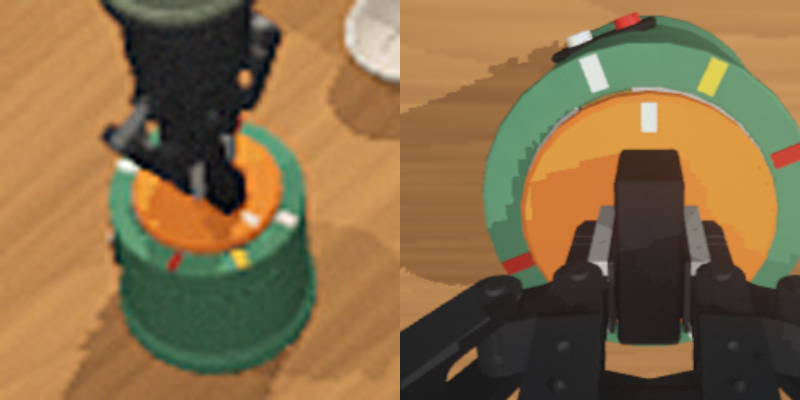

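The tick (649,117) lies between the white mark (593,73) and the yellow mark (712,77), so the lid turns with the hand and sits flush. Now the rest of the turn.

```bash
python3 -m creep '-1 0.02 0.02 0 0.12;-1 0.03 0.02 0 0.25;-1 0.05 0.02 0 0.35;-1 0.05 0.02 0 0.4;-1 0.05 0.02 0 0.4;-1 0.05 0.02 0 0.4;-1 0.05 0.02 0 0.4'; python3 look.py pics/l2.png
python3 - <<'E'
from h import *
f,P,d,K,C=cloud("wrist"); M=T(); hsv=cv2.cvtColor(f,cv2.COLOR_RGB2HSV); c=M[:2,3]-1.4*M[:2,2]
r=np.hypot(P[...,0]-c[0],P[...,1]-c[1]); h=P[...,2]
def ang(m): D=P[m][:,:2]-c; a=np.arctan2(D[:,1],D[:,0]); return m.sum(),(a+np.pi if a.mean()<0 else a).mean()%np.pi
W=(hsv[...,1]<60)&(hsv[...,2]>150)
t=W&(abs(h-120)<5)&(r>30)&(r<46); y=(cv2.inRange(hsv,(22,140,120),(34,255,255))>0)&(abs(h-112)<4)&(r>47)&(r<62); w=W&(abs(h-112)<4)&(r>50)&(r<60)
for n,m in (("tick",t),("yellow",y),("white",w)):
    D=(P[m][:,:2]-c)@M[:2,:3][:, [0,2]]; print(n,m.sum(),"angle in tool x-z",np.median(np.arctan2(D[:,0],D[:,1])), h[m].mean())
E
```

```text
time: 8.93
tool_pos: [495.0, -155.3, 199.7]
orientation: [0.589, 0.393, -0.393, -0.586]
ft_force: [-1.2, -3.1, 6.7]
grip_width: 18.5
9.025 [ 495.02717498 -155.33862554  199.70426924] [-0.52031402  0.19983567  0.1914981 ] [-0.73436815 -3.38729042  5.67148615] 18.87349267043622 lid yaw 5.89213809204694
tick 188 angle in tool x-z 0.0010819958660317672 120.94018231755523
yellow 249 angle in tool x-z 0.005221406338005111 113.32257669622041
white 237 angle in tool x-z -0.7377280489678413 113.28592541307745
```

View pics/l2.png

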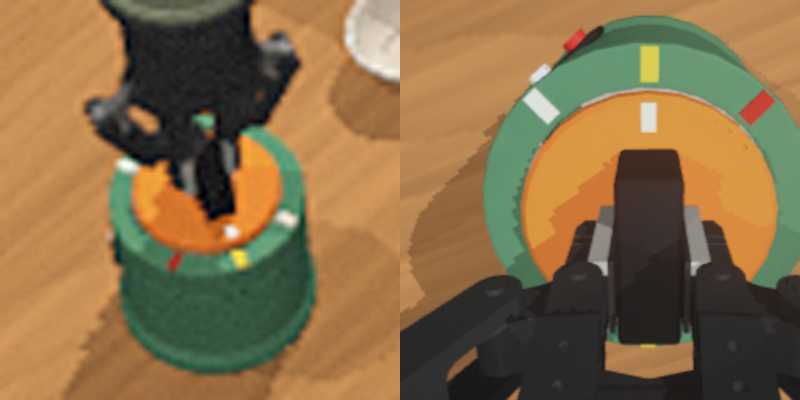

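The tick (649,117) lines up with the yellow mark (649,65) to within 0.005 rad, and the disc stands about 8 mm above the shoulder, so it is seated. I'll hold briefly to check it stays steady, then hand in.

```bash
python3 -m creep '-1 0 0.02 0 0;-1 0 0.02 0 0;-1 0 0.02 0 0;-1 0 0.02 0 0;-1 0 0.02 0 0;-1 0 0.02 0 0'; python3 -c "
from h import *
s=robot.observe();print(s['wrist_torque'],s['ft_force'],s['qvel'].round(3),np.arctan2(T()[1,2],T()[0,2])-np.pi)"
```

```text
time: 9.82
tool_pos: [495.0, -155.4, 199.7]
orientation: [0.589, 0.394, -0.393, -0.586]
ft_force: [-0.9, -0.6, 6.4]
grip_width: 18.7
[-0.04030096  0.25168032  0.21568949] [-0.85798664 -0.63145649  6.35446983] [-0.002 -0.    -0.001  0.    -0.001 -0.    -0.003] -0.390803032554945
```

```bash
python3 -c "
from cell import robot
print(robot.hand_in())"
```

```text
the job is handed in; nothing more can be done
None
```

The lid is on the mill, seated, and turned clockwise to the yellow halfway mark. I handed the job in at about 9.8 s with the arm still gripping the lid by its bar.

**Seating:** The lid went down through the notches and stopped hard at the predicted seat height, with a brief peak of about 36 N. I then eased the press to about 6 N. In the last wrist image the disc stood about 7.6 mm above the shoulder, against 8 mm expected.

**Halfway mark:** The lid's tick was within 0.005 rad of the yellow mark, and the measured turn was about 0.74–0.75 rad, well short of the latch. After about 0.75 s of holding, the pose was unchanged and the joints were at rest.

**Checks that disagreed:**
- **Twist torque:** It read about 0.2 N m at the mark, below the stated 0.32 N m spring, and close to zero partway round. I never saw the pulse ring directly, so its position is inferred from the lid's turn.
- **Camera offset:** The top camera read about 3 mm lower in x than the wrist camera, so I used the wrist camera for the fit.
- **Gripper opening:** It read 18.5 mm on the 20 mm bar. I took this as sensor bias.

The arm touched nothing else that I know of. I didn't re-check the bystanders at the end beyond what showed in the last views.

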